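# Set up the tartlet press: insert plate in, support leg out to its mark and clamped

### The arm

A 7-joint arm with a two-finger parallel gripper is mounted at the origin on a cart in front of the work surface, level with it; the furniture and walls round the work are solid. World frame = base frame: x ahead of the robot, y to its left, z up, the work surface at z = 0. Lengths are in mm, angles in rad, forces in N, time in s.
With the tool pointing down it reaches from about 425 to 825 mm from the base axis. Payload 3.6 kg.
Tool frame: the origin (TCP) lies between the finger pads; the fingertips stand 25 mm ahead of it and the grasp point (between the pads) lies 6 mm ahead of it; z points along the fingers, y is the line along which they close (so a half turn about z gives the same grasp; the last joint's range is limited). The gripper opens to 93 mm and grips with 3 to 60 N. Pads are 15 mm wide; open, the fingers measure 128 mm over their backs; the gripper's body (75 mm by 188 mm) begins 65 mm behind the grasp point.
Start: joints at [-1.196, 0.615, -0.013, 1.423, 0.008, 1.103, -0.04], TCP at [253.566, 598.471, 243.64] pointing down, gripper open.
Joint ranges: [-3.12, 3.12], [-0.3, 2.06], [-1.34, 1.32], [0.26, 2.42], [-1.36, 4.5], [0.01, 1.98], [-2.84, 2.84]. Speed limits (rad/s): [2.79, 2.79, 3.14, 3.14, 3.14, 3.14, 3.14].

### API

Orientations are given as a 3x3 rotation matrix whose columns are the frame's x, y, z axes.
In Python, from bench import readout, snapshot, camera_params, job gives the robot as it stands.
- The arm moves only by the tool step_arm, never from a script. Its arguments are lists of equal length, an entry for each row: "slide": the shift along the tool's x, y, z in mm, a list of three; "angular": the turn, a rotation vector about the tool's x, y, z in rad, a list of three; "jaw": the closure, from 0 (fully open) to 1 (shut). In form: {"slide": [[x, y, z], ...], "angular": [[rx, ry, rz], ...], "jaw": [jaw, ...]}. A call has 1 to 20 rows; each row shifts and turns the commanded pose from where the row before left it, along the tool's axes as they then stand; what a row does not reach is not made up. A row lasts 1/12 s, in which the tool goes at most 41.7 mm and 7.16 degrees, less where a joint would pass 70% of its speed; a pose out of reach is approached as far as the arm can. A call is refused whole if a number of a shift passes 41.7 or a number of a turn 0.125, either way. A call with a gripper value outside its range is refused whole. The fingers move at their own pace and stop on an object; "grip_force" is the grip in N (left out, the last holds). Time passes only in rows, so rows that do not move let the fingers close. It gives the time, the measured TCP pose, the force, the opening and the grip force at its end, in the units of the state.
- readout.read_state(): the state, without advancing time (a new reading comes with each control period).
- snapshot(name): name is "side" or "top" or "wrist"; returns (picture, depth): 384x512x3 uint8, red, green, blue; 384x512 float32, mm along the optical axis (not along the pixel's ray), 0 where there is no reading.
- camera_params(name): a dict with "fx", "fy", "cx", "cy" (pixels), "rvec" (rotation vector, rad) and "tvec" (3), from world to camera coordinates, as OpenCV has them. Camera axes: x right, y down, z forward; pixel columns grow to the right and rows downward; lengths in mm; the calibration is good to about 2 mm. A picture is of the moment at which its call begins: read the wrist's pose just before it. camera_params takes no time and is no camera call; for the wrist camera it gives the pose at the moment of the call.
- job.close_job(): hands the job in; it is judged then, once.
The state is a dict: "t": time; "q": joint angles; "dq": joint speeds; "joint_efforts": joint torques, N m; "tool_pos": TCP position; "tool_rot": TCP orientation; "ft_force": force on the tool from outside, world axes, zero at the start; "ft_torque": the same for the moment, N m; "opening": opening from 0.0 (shut) to 1.0 (fully open); "gripper_force": force on a finger pad.
Only numpy, scipy, OpenCV 4.12 (cv2) and the standard library are available. Lean on these libraries where they do the work, as an engineer would, in place of code of your own. Each camera call takes 0.05 s, during which the arm holds its last target. There are 200 camera calls.

### The job

Set up the tartlet press for me: put the round insert plate flat into the round well of the press (leave the square plate where it is). Then take the press's cam lever, pull the sprung support leg out until its pointer stands on the mark clip and, holding the leg right there, turn the lever fully closed. Finish still gripping the lever with the leg held on the mark, so that I can check the setting; do not knock the other things about.

Things in the scene. Friction and masses are not known exactly. Their poses are not given: they have to be found in the camera images.
- press_well (a point): Centre of the floor of the round well in the fixed tartlet press: a light wooden bed 130 x 130 x 20 mm; well 94 mm across, 8 mm deep (floor 12 mm above the worktop, bevelled rim 20 mm). Axes are the press's: z up; two aluminium guide rails (x = -24 and +24 mm, tops 19 mm above the worktop) run from the bed along -y to an end bridge (top 26 mm) 250 mm from the well's centre, and the leg slides out between them along -y
- round_plate_mid (a point): The round insert plate, loose, 140 to 280 g: a steel disc 90 mm across and 8 mm thick with an upright round wooden knob in its middle, 22 mm across, reaching from the disc's top to 46 mm above its underside. This point is on the axis, 23 mm above the underside; z up. It starts on one side of the press, the square plate on the other
- square_plate_mid (a point): The square insert plate, loose: like the round one with the same knob, but the steel plate is 86 x 86 mm. Not needed; to be left alone. Point on the axis, 23 mm above the underside
- leg (a joint): How far the press's support leg is pulled out along the press's -y, m: 0 = home (starts there), stop at 0.10. A spring pulls it home with about 3 N (home) to 4.5 N (far out) whenever it is not held; the closed lever alone does not keep it there. The leg is a flat steel bar with a rubber foot, and carries a grey block 40 x 44 mm (top 43 mm above the worktop) with the pointer and the cam lever
- leg_pointer (a point): Tip of the thin steel pointer rod that sticks out of the leg's grey block in the press's -x direction, over the rail, 28 mm above the worktop; moves with the leg
- length_mark (a point): The mark: centre of a small steel clip, 10 mm long along the rail, saddled on the rail on the press's -x side and standing up to 31 mm above the worktop. Stiff on the rail; it is 40 to 80 mm from the pointer's home, different each time. The pointer is on the mark when the two have the same place along the press's y
- lever (a joint): Angle of the cam lever on the leg, rad, about the vertical: 0 = open, the handle points in the press's +x (across the leg); it turns clockwise seen from above; 1.40 = closed, at its stop, the handle points roughly along the press's -y (along the leg). Starts at 0 to 0.2. It turns with light friction (0.06 N m) and stays where it is left
- lever_pivot (a point): On the lever's pivot axis, at half the height of the black handle (65 mm above the worktop). Here it can be gripped and turned about its own axis. x points along the handle: a bar 16 mm thick (along y), 34 mm high (48 to 82 mm above the worktop), from 16 mm behind the pivot to 58 mm ahead of it, with a 22 mm thick end from 51 to 65 mm. z up
- lever_handle: The same lever's handle as a body; origin on the pivot axis, 43.5 mm above the worktop, x along the handle
- kitchen_timer: A round kitchen timer with a red top, 64 x 62 x 43 mm, standing loose behind the rails; origin at its underside. Bystander
- tea_light: A tea light, 38 mm across and 15 mm high, loose, behind the left part of the work. Bystander; origin at its underside
- cinnamon_jar: A spice jar with a yellow cap, 42 mm across and 106 mm high, loose, back right. Bystander; origin at its underside

How it is judged (in metres and radians):
On the way, in this order (a step that is already met when the one before it is completed fails the run):
1. the round plate lies flat in the well, let go (horizontal distance between round_plate_mid and press_well below 0.004 m and z of round_plate_mid in the frame of press_well below 0.0255 m and angle between round_plate_mid's own z axis and vertical below 0.06 rad and contact force between the fingers and round_plate below 0.1 N), for 0.2 s.
2. the leg is held with its pointer on the mark, the lever still open (y of leg_pointer in the frame of length_mark between -0.006 and 0.006 m and contact force between the fingers and lever_handle above 2 N and value of joint lever below 0.5 rad), for 0.2 s.
At the end, for the whole second after the job is handed in: Round plate untouched and flat in the well (within 4 mm, tilt under 0.06 rad, at most 2.5 mm off the floor); pointer within 6 mm of the mark clip's middle along the rail; lever closed (over 1.25 of 1.40 rad), at rest and still gripped (over 2 N) (all of step 1 and y of leg_pointer in the frame of length_mark between -0.006 and 0.006 m and value of joint lever above 1.25 rad and contact force between the fingers and lever_handle above 2 N and linear speed of lever_handle below 0.02 m/s); the arm keeps its last pose, push and grip.
It fails at once if the lever is turned well towards closed while the leg is off its mark (value of joint lever above 0.7 rad and (y of leg_pointer in the frame of length_mark above 0.01 m or y of leg_pointer in the frame of length_mark below -0.01 m)).
It fails at once if the mark clip is shifted along its rail (distance of length_mark from where it was at the start of the episode above 0.006 m).
It fails at once if the square plate is moved (distance of square_plate_mid from where it was at the start of the episode above 0.03 m).
It fails at once if a bystander is knocked about (distance of any of kitchen_timer, tea_light, cinnamon_jar from where it was at the start of the episode above 0.03 m or angle between cinnamon_jar's own z axis and vertical above 0.5 rad).
It also fails if it takes over 56 s, if anything falls off the work surface, if the arm or the gripper's body presses on something with over 40 N, if the wrist force passes 120 N, or if a joint passes its speed limit or range.

## Working session

There is one attempt and no reset: what is moved stays moved. The work goes in short steps, Python scripts to look and compute and a tool call to move; the robot and the scene stay as the last step left them, time stands still between calls to the robot, and variables do not carry over. Pictures are saved under pics/ and viewed, at most 10 in all, crops included, and the job is handed in when it is done.

Besides the shell and the picture viewer there is one more tool, called after ">>>" in YAML: its name, and indented under it one key for each argument. step_arm: Moves the arm, as the interface text tells. Its arguments: {"type":"object","properties":{"slide":{"type":"array","items":{"type":"array","items":{"type":"number"}}},"angular":{"type":"array","items":{"type":"array","items":{"type":"number"}}},"jaw":{"type":"array","items":{"type":"number"}},"grip_force":{"type":"number"}},"required":["slide","angular","jaw"]}

```bash
ls; mkdir -p pics
cat > h.py <<'E'
import numpy as np, cv2
from bench import readout, snapshot, camera_params, job
def cam(n):
    p=camera_params(n); R=cv2.Rodrigues(np.array(p['rvec'],float))[0]; return p,R,np.array(p['tvec'],float).ravel()
def cloud(n,d):
    p,R,t=cam(n); v,u=np.mgrid[:d.shape[0],:d.shape[1]]
    P=np.stack([(u-p['cx'])/p['fx']*d,(v-p['cy'])/p['fy']*d,d],-1)
    return (P-t)@R
def ray(n,uv,z):
    p,R,t=cam(n); c=-R.T@t; uv=np.atleast_2d(uv)
    r=np.c_[(uv[:,0]-p['cx'])/p['fx'],(uv[:,1]-p['cy'])/p['fy'],np.ones(len(uv))]@R
    return c+r*((z-c[2])/r[:,2])[:,None]
E
python3 - <<'E'
from h import *
s=readout.read_state(); print(s)
for n in ('top','side'):
    im,d=snapshot(n); cv2.imwrite(f'pics/{n}0.png',im[...,::-1]); np.savez(f'{n}0.npz',im=im,d=d)
    p,R,t=cam(n); print(n,p, -R.T@t)
E
```

```text
pics
{'t': 0.0, 'q': array([-1.19647163,  0.61593224, -0.01260798,  1.42485472,  0.00810624,
        1.10340441, -0.04042823]), 'dq': array([ 1.85907827e-04, -7.41518874e-04,  1.64537303e-04,  7.97648659e-05,
       -1.22693508e-04,  2.96242693e-04,  7.05219540e-04]), 'joint_efforts': array([ 2.48721108e-04, -4.58943594e+01,  2.09244029e-01, -1.65743083e+01,
       -6.11060928e-02,  2.06077297e-02,  2.31838258e-04]), 'tool_pos': array([253.33339728, 597.82534472, 242.48730946]), 'tool_rot': array([[-9.20752792e-01,  3.90145347e-01, -9.51034343e-04],
       [ 3.90146504e-01,  9.20749758e-01, -2.36427725e-03],
       [-4.67471300e-05, -2.54795761e-03, -9.99996753e-01]]), 'ft_force': array([-1.04298764, -0.77559611,  0.7087484 ]), 'ft_torque': array([-0.01977973,  0.04697207, -0.04056374]), 'gripper_force': 0.0, 'opening': 0.9986817742314096}
top {'fx': 365.26911075903183, 'fy': 365.26911075903183, 'cx': 251.57126885633664, 'cy': 192.55214758448085, 'rvec': array([ 2.1900397 , -2.18317574,  0.10096456]), 'tvec': array([  31.20995862,  537.59113883, 1018.40104632])} [ 454.57360516   45.72505858 1057.54008989]
side {'fx': 349.12505268543947, 'fy': 349.12505268543947, 'cx': 260.2907199255383, 'cy': 188.57427198701978, 'rvec': array([ 2.14382161, -0.11781294,  0.0710189 ]), 'tvec': array([-544.87614533,  126.30540041, 1024.85523261])} [ 449.24921084 -846.88848725  666.42805497]
```

View pics/top0.png

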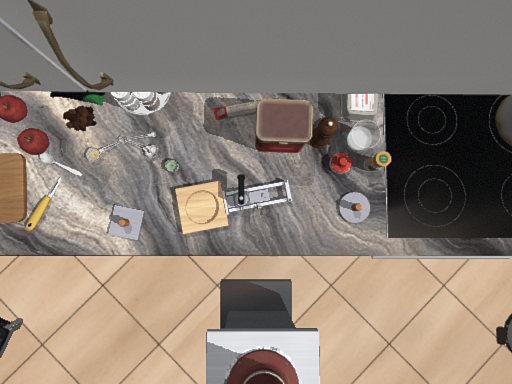

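View pics/side0.png

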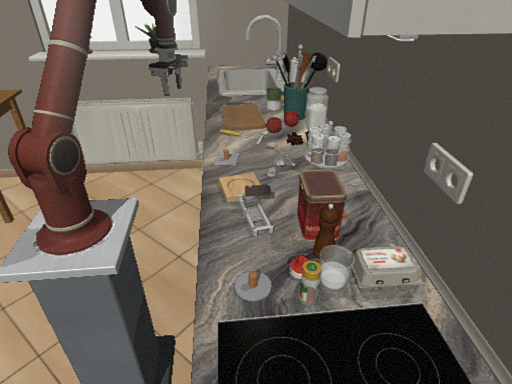

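The top view shows the press bed at about (202,207) with its rails running right to (290,190) and the lever at (240,188). The round plate is at (355,207) and the square plate at (126,222). The timer is at (341,162), the jar at (379,160), the tea light at (171,166), and a tall tin at (284,122) near the rails.

Run:
```python
from h import *
z=np.load('top0.npz'); im,d=z['im'],z['d']; C=cloud('top',d)
for n,(u,v) in dict(round=(345,212),knob=(357,207),well=(202,212),lever=(240,180),bridge=(289,190),tin=(283,120),sq=(115,215),bedcorner=(180,190),jar=(382,158),timer=(341,162),pepper=(325,130)).items(): print(n,C[v,u].round(1))
hsv=cv2.cvtColor(im,cv2.COLOR_RGB2HSV)
# bed mask
m=(cv2.inRange(hsv,(10,60,120),(25,255,255))); m[:, :165]=0; m[:,235:]=0; m[:170]=0;m[245:]=0
c=max(cv2.findContours(m,0,1)[0],key=cv2.contourArea); r=cv2.minAreaRect(c); print(r); print(ray('top',cv2.boxPoints(r),20).round(1), ray('top',[r[0]],20))
```

```text
round [ 483.4 -236.6    7.7]
knob [ 496.2 -259.7   47.1]
well [482.  174.   13.3]
lever [566.1  64.8  84. ]
bridge [544.8 -73.3  25.5]
tin [711.7 -44.6 151.1]
sq [472.8 422.8   7.4]
bedcorner [544.2 236.7  19.1]
jar [ 624.  -311.5  104.3]
timer [ 623.1 -218.5   42.1]
pepper [ 688.3 -152.4  144.2]
((201.14004516601562, 206.7352294921875), (46.310245513916016, 47.058692932128906), 79.2156982421875)
[[548.7 254.5  20. ]
 [574.4 123.3  20. ]
 [445.1  97.6  20. ]
 [420.1 227.6  20. ]] [[496.71877348 175.8099385   20.        ]]
```

>>> step_arm:
  slide:
    - [0,0,0]
    - [0,0,0]
    - [0,0,0]
    - [0,0,0]
    - [0,0,0]
    - [-11.5,-38,-5]
    - [-11.5,-38,-5]
    - [-11.5,-38,-5]
    - [-11.5,-38,-5]
    - [-11.5,-38,-5]
    - [-11.5,-38,-5]
    - [-11.5,-38,-5]
    - [-11.5,-38,-5]
    - [-11.5,-38,-5]
    - [-11.5,-38,-5]
    - [-11.5,-38,-5]
    - [-11.5,-38,-5]
    - [0,0,0]
    - [0,0,0]
    - [0,0,0]
  angular:
    - [0,0,-0.12]
    - [0,0,-0.12]
    - [0,0,-0.12]
    - [0,0,-0.12]
    - [0,0,-0.12]
    - [0,0,0]
    - [0,0,0]
    - [0,0,0]
    - [0,0,0]
    - [0,0,0]
    - [0,0,0]
    - [0,0,0]
    - [0,0,0]
    - [0,0,0]
    - [0,0,0]
    - [0,0,0]
    - [0,0,0]
    - [0,0,0]
    - [0,0,0]
    - [0,0,0]
  jaw: [0,0,0,0,0,0,0,0,0,0,0,0,0,0,0,0,0,0,0,0]

```text
t: 1.77
tool_pos: [478.5, 179.2, 303.2]
tool_rot: [[-0.98, -0.198, -0.001], [-0.198, 0.98, 0.0], [0.001, 0.001, -1.0]]
ft_force: [-0.8, 0.3, 0.5]
opening: 1.0
gripper_force: 0.0
```

Run:
```python
from h import *
s=readout.read_state(); print(s['t'],s['q'].round(2),s['tool_pos'],s['tool_rot'].round(3))
p,R,t=cam('wrist'); print(p['fx'],-R.T@t,R.T.round(3))
im,d=snapshot('wrist'); cv2.imwrite('pics/w1.png',im[...,::-1]); np.savez('w1.npz',im=im,d=d,R=R,t=t)
```

```text
1.7667 [-0.32  0.34 -0.11  1.72  0.04  1.08  1.33] [478.54211217 179.23380387 303.24725921] [[-0.98  -0.198 -0.001]
 [-0.198  0.98   0.   ]
 [ 0.001  0.001 -1.   ]]
331.5908503087681 [399.7390258  163.03421771 445.18670275] [[-0.199  0.937  0.286]
 [ 0.98   0.19   0.059]
 [ 0.001  0.292 -0.956]]
```

View pics/w1.png

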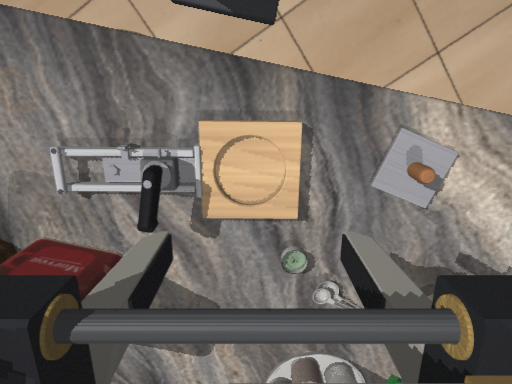

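The wrist view shows the bed's four corners at about (200,121) to (301,218), the well at (250,170), the lever pivot near (152,172) with the handle down to (147,228), and the clip around (128,150).

Run:
```python
from h import *
z=np.load('w1.npz'); im,d=z['im'],z['d']
cv2.imwrite('pics/w1c.png',cv2.resize(im[125:245,40:210,::-1],None,fx=4.5,fy=4.5,interpolation=cv2.INTER_CUBIC))
hsv=cv2.cvtColor(im,cv2.COLOR_RGB2HSV)
m=cv2.inRange(hsv,(8,60,110),(28,255,255)); m[:110]=0; m[230:]=0; m[:,:190]=0; m[:,315:]=0
m=cv2.morphologyEx(m,cv2.MORPH_CLOSE,np.ones((9,9)))
c=max(cv2.findContours(m,0,1)[0],key=cv2.contourArea)
q=cv2.approxPolyDP(c,8,True)[:,0]; print(q)
W=ray('wrist',c[:,0].astype(float),20)[:,:2].astype(np.float32)
r=cv2.minAreaRect(W); print(r); print(ray('wrist',q.astype(float),20).round(1))
# well: floor depth
C=cloud('wrist',d); zz=C[...,2]; 
w=((zz<15.5)&(zz>9)).astype(np.uint8); w[:125]=0;w[212:]=0;w[:,:208]=0;w[:,295:]=0
print('floor z',np.median(zz[w>0]), 'rim', np.median(zz[125:130,210:290]))
c=max(cv2.findContours(w,0,1)[0],key=cv2.contourArea); W=ray('wrist',c[:,0].astype(float),12)[:,:2].astype(np.float32); print('well',cv2.minEnclosingCircle(W), cv2.fitEllipse(W))
# lever handle by depth
l=((zz>76)&(zz<90)).astype(np.uint8); l[:150]=0;l[240:]=0;l[:,:125]=0;l[:,175:]=0
P=C[l>0]; print('lever z',np.median(P[:,2]),len(P)); print(cv2.minAreaRect(P[:,:2].astype(np.float32)))
np.save('lev.npy',P)
```

```text
[[198 121]
 [203 217]
 [297 218]
 [300 121]]
((499.20428466796875, 176.27481079101562), (131.8553924560547, 131.29249572753906), 11.566909790039062)
[[448.9  99.6  20. ]
 [575.3 125.8  20. ]
 [550.9 252.5  20. ]
 [423.1 225.3  20. ]]
floor z 12.793567896130435 rim 20.778299097954246
well ((500.8398132324219, 176.4872283935547), 47.25675964355469) ((500.6138610839844, 176.54420471191406), (92.56791687011719, 93.0649642944336), 3.6684091091156006)
lever z 82.4414575363821 877
((544.9649658203125, 63.45355987548828), (78.43775177001953, 18.229162216186523), 1.3489583730697632)
```

View pics/w1c.png

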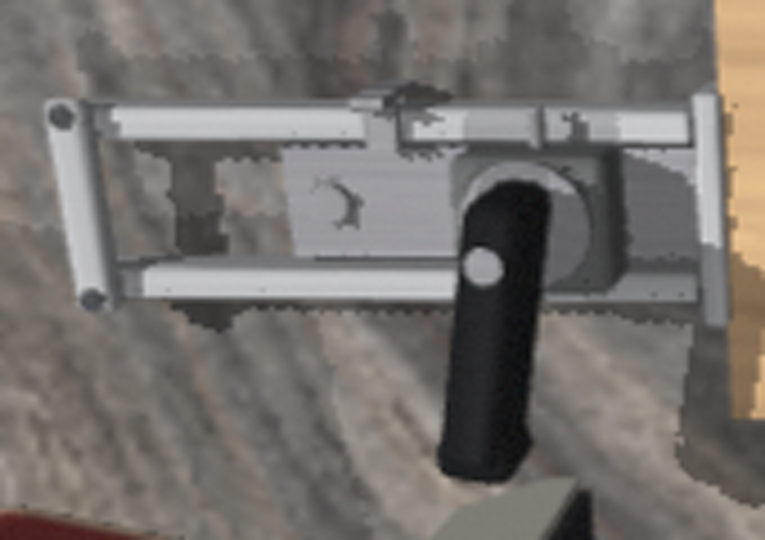

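The crop shows the clip at crop (380,118), the pointer rod at (537,125), the lever's black handle to the +x side, and a grey leg block under it. The press yaw is 0.20 rad and the well centre is about (500,176). Next I go to the round plate.

>>> step_arm:
  slide:
    - [7.2,-35.5,8]
    - [7.2,-35.5,8]
    - [7.2,-35.5,8]
    - [7.2,-35.5,8]
    - [7.2,-35.5,8]
    - [7.2,-35.5,8]
    - [7.2,-35.5,8]
    - [7.2,-35.5,8]
    - [7.2,-35.5,8]
    - [7.2,-35.5,8]
    - [7.2,-35.5,8]
    - [7.2,-35.5,8]
    - [0,0,0]
    - [0,0,0]
    - [0,0,0]
  angular:
    - [0,0,0]
    - [0,0,0]
    - [0,0,0]
    - [0,0,0]
    - [0,0,0]
    - [0,0,0]
    - [0,0,0]
    - [0,0,0]
    - [0,0,0]
    - [0,0,0]
    - [0,0,0]
    - [0,0,0]
    - [0,0,0]
    - [0,0,0]
    - [0,0,0]
  jaw: [0.3,0.3,0.3,0.3,0.3,0.3,0.3,0.3,0.3,0.3,0.3,0.3,0.3,0.3,0.3]

```text
t: 3.07
tool_pos: [479.5, -253.4, 207.3]
tool_rot: [[-0.98, -0.201, -0.0], [-0.201, 0.98, 0.002], [-0.0, 0.002, -1.0]]
ft_force: [0.7, 0.4, -0.5]
opening: 0.699
gripper_force: 0.0
```

Run:
```python
from h import *
s=readout.read_state(); print(s['t'],s['q'].round(2),s['tool_pos'].round(1),s['tool_rot'].round(3))
im,d=snapshot('wrist'); cv2.imwrite('pics/w2.png',im[...,::-1]); np.savez('w2.npz',im=im,d=d)
C=cloud('wrist',d); hsv=cv2.cvtColor(im,cv2.COLOR_RGB2HSV)
zz=C[...,2]; near=np.hypot(C[...,0]-495,C[...,1]+258)<65
k=(near&(zz>42)&(zz<51)&(hsv[...,1]>90)); P=C[k]; print('knob',len(P),np.median(P[:,2]),cv2.minEnclosingCircle(P[:,:2].astype(np.float32)),P.mean(0))
k=near&(zz>5)&(zz<11); P=C[k]; print('disc',len(P),np.median(P[:,2]),cv2.minEnclosingCircle(P[:,:2].astype(np.float32)))
```

```text
3.0667 [ 0.44  0.49  0.    1.79 -0.01  0.87  2.22] [ 479.5 -253.4  207.3] [[-0.98  -0.201 -0.   ]
 [-0.201  0.98   0.002]
 [-0.     0.002 -1.   ]]
knob 335 46.7067423627962 ((499.91607666015625, -264.48260498046875), 10.227476119995117) [ 499.32207793 -264.1936926    46.37847407]
disc 4740 9.072349356833687 ((500.93798828125, -263.8256530761719), 45.13079071044922)
```

View pics/w2.png

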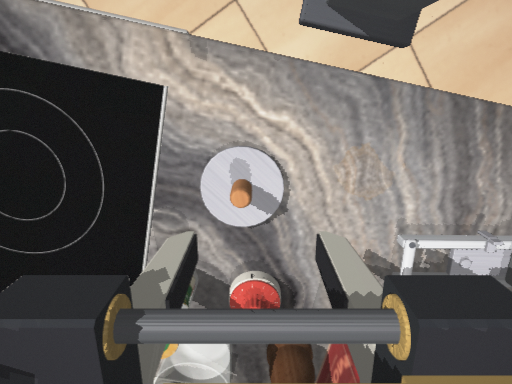

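The wrist view shows the round plate's disc at (242,187) and its knob at (241,194), free of the timer at (255,290). The sizes agree: radius 45, heights 9 and 46.7. Now descending to grasp it.

>>> step_arm:
  slide:
    - [-4.6,-3.65,30]
    - [-4.6,-3.65,30]
    - [-4.6,-3.65,30]
    - [-4.6,-3.65,30]
    - [0,0,20]
    - [0,0,15]
    - [0,0,9]
    - [0,0,5]
    - [0,0,0]
    - [0,0,0]
    - [0,0,0]
    - [0,0,0]
    - [0,0,0]
    - [0,0,0]
    - [0,0,0]
    - [0,0,0]
    - [0,0,0]
    - [0,0,0]
  angular:
    - [0,0,0]
    - [0,0,0]
    - [0,0,0]
    - [0,0,0]
    - [0,0,0]
    - [0,0,0]
    - [0,0,0]
    - [0,0,0]
    - [0,0,0]
    - [0,0,0]
    - [0,0,0]
    - [0,0,0]
    - [0,0,0]
    - [0,0,0]
    - [0,0,0]
    - [0,0,0]
    - [0,0,0]
    - [0,0,0]
  jaw: [0.3,0.3,0.3,0.3,0.3,0.3,0.3,0.3,0.3,0.3,1,1,1,1,1,1,1,1]
  grip_force: 30

```text
t: 4.62
tool_pos: [499.5, -266.2, 38.7]
tool_rot: [[-0.98, -0.198, -0.0], [-0.198, 0.98, 0.001], [0.0, 0.001, -1.0]]
ft_force: [-1.0, 0.4, 1.3]
opening: 0.227
gripper_force: 30.0
```

>>> step_arm:
  slide:
    - [0,0,-10]
    - [0,0,-25]
    - [0,0,-38]
    - [0,0,-38]
    - [-7.2,36,0]
    - [-7.2,36,0]
    - [-7.2,36,0]
    - [-7.2,36,0]
    - [-7.2,36,0]
    - [-7.2,36,0]
    - [-7.2,36,0]
    - [-7.2,36,0]
    - [-7.2,36,0]
    - [-7.2,36,0]
    - [-7.2,36,0]
    - [-7.2,36,0]
    - [0,0,0]
    - [0,0,0]
    - [0,0,0]
    - [0,0,0]
  angular:
    - [0,0,0]
    - [0,0,0]
    - [0,0,0]
    - [0,0,0]
    - [0,0,0]
    - [0,0,0]
    - [0,0,0]
    - [0,0,0]
    - [0,0,0]
    - [0,0,0]
    - [0,0,0]
    - [0,0,0]
    - [0,0,0]
    - [0,0,0]
    - [0,0,0]
    - [0,0,0]
    - [0,0,0]
    - [0,0,0]
    - [0,0,0]
    - [0,0,0]
  jaw: [1,1,1,1,1,1,1,1,1,1,1,1,1,1,1,1,1,1,1,1]

```text
t: 6.28
tool_pos: [498.9, 171.9, 149.7]
tool_rot: [[-0.981, -0.195, -0.0], [-0.195, 0.981, -0.002], [0.001, -0.001, -1.0]]
ft_force: [-0.3, 0.2, -1.8]
opening: 0.228
gripper_force: 30.0
```

Run:
```python
from h import *
s=readout.read_state(); print(s['t'],s['q'].round(2),s['tool_pos'].round(1),s['tool_rot'].round(3),s['opening'],s['ft_force'])
im,d=snapshot('wrist'); cv2.imwrite('pics/w3.png',im[...,::-1]); np.savez('w3.npz',im=im,d=d)
C=cloud('wrist',d); zz=C[...,2]
near=np.hypot(C[...,0]-500,C[...,1]-176)<60
k=near&(zz>85)&(zz<135); P=C[k]; print(len(P),np.median(P[:,2]),cv2.minEnclosingCircle(P[:,:2].astype(np.float32)))
A=np.c_[P[:,:2]-[500,176],np.ones(len(P))]; g=np.median(P[:,2]); i=abs(P[:,2]-g)<6; print('tilt',np.linalg.lstsq(A[i],P[i,2],rcond=None)[0])
```

```text
6.2833 [-0.4   0.55  0.04  1.89 -0.03  0.71  1.43] [498.9 171.9 149.7] [[-0.981 -0.195 -0.   ]
 [-0.195  0.981 -0.002]
 [ 0.001 -0.001 -1.   ]] 0.22839768063182173 [-0.34337712  0.22822681 -1.78915624]
11616 119.85638730893965 ((500.1048583984375, 171.61753845214844), 45.14613342285156)
tilt [ 5.66435132e-03 -1.63423924e-03  1.19868916e+02]
```

View pics/w3.png

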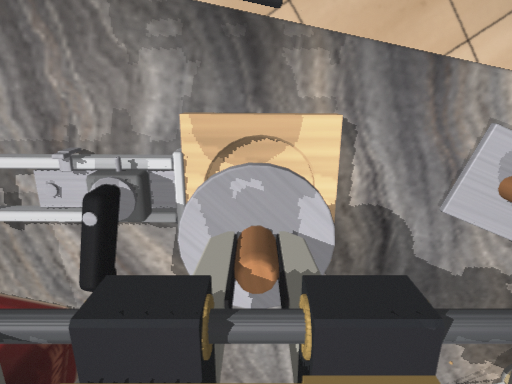

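The disc is held flat in the view, at (257,220), with the well rim partly visible at (258,150). The disc centre is 4.8 mm short of the well in y, so I correct that, lower, and recheck.

>>> step_arm:
  slide:
    - [-0.9,4.7,0]
    - [0,0,20]
    - [0,0,25]
    - [0,0,20]
    - [0,0,5]
    - [0,0,0]
    - [0,0,0]
    - [0,0,0]
  angular:
    - [0,0,0]
    - [0,0,0]
    - [0,0,0]
    - [0,0,0]
    - [0,0,0]
    - [0,0,0]
    - [0,0,0]
    - [0,0,0]
  jaw: [1,1,1,1,1,1,1,1]

```text
t: 7.0
tool_pos: [499.9, 178.9, 80.9]
tool_rot: [[-0.98, -0.197, 0.002], [-0.197, 0.98, 0.001], [-0.003, 0.0, -1.0]]
ft_force: [-0.2, 0.1, -1.4]
opening: 0.227
gripper_force: 30.0
```

Run:
```python
from h import *
s=readout.read_state(); print(s['t'],s['tool_pos'].round(1),s['ft_force'])
im,d=snapshot('wrist'); cv2.imwrite('pics/w4.png',im[...,::-1]); np.savez('w4.npz',im=im,d=d)
C=cloud('wrist',d); zz=C[...,2]
near=np.hypot(C[...,0]-500,C[...,1]-176)<60
k=near&(zz>44)&(zz<56); P=C[k]; print('disc',len(P),np.median(P[:,2]),cv2.minEnclosingCircle(P[:,:2].astype(np.float32)))
# bed top: rotate into press frame, find edges
th=np.deg2rad(11.57); R=np.array([[np.cos(th),np.sin(th)],[-np.sin(th),np.cos(th)]])
Q=(C[...,:2]-[500,176.4])@R.T
hsv=cv2.cvtColor(im,cv2.COLOR_RGB2HSV); wood=(zz>17.5)&(zz<24)&(hsv[...,1]>60)&(abs(Q[...,0])<75)&(abs(Q[...,1])<75)
P=Q[wood]; print('bed z',np.median(zz[wood]))
for lo in (-60,-50,-40):
  i=abs(P[:,0]-lo)<5; print(lo,P[i,1].min(),P[i,1].max())
for y in (-55,-40,0,40,55):
  i=abs(P[:,1]-y)<5; print(y,P[i,0].min(),P[i,0].max())
fl=(zz>9)&(zz<15.8)&(np.hypot(*np.moveaxis(Q,-1,0))<56)
P=Q[fl]; print('floor',len(P),P.min(0),P.max(0))
```

```text
7.0 [499.9 178.9  80.9] [-0.24331175  0.10748259 -1.4458333 ]
disc 11031 51.00156771511534 ((500.80859375, 179.20509338378906), 44.954158782958984)
bed z 20.842381159335975
-60 -65.98672291738393 64.57179484958586
-50 -65.80565898974409 64.63825509234312
-40 -66.51518266794761 64.29993289226397
-55 -65.90098079913435 40.75038933607279
-40 -65.46937445529299 40.70632770391504
0 -65.29559971539187 -46.44102322085253
40 -64.74601251582604 -16.284681841965508
55 -64.70032102830388 41.11476558872881
floor 1875 [-46.20611965 -48.13673941] [ 0.0708718  41.32024193]
```

>>> step_arm:
  slide:
    - [1.4,-3.4,0]
    - [0,0,8]
    - [0,0,7]
    - [0,0,0]
    - [0,0,0]
    - [0,0,0]
    - [0,0,0]
  angular:
    - [0,0,0]
    - [0,0,0]
    - [0,0,0]
    - [0,0,0]
    - [0,0,0]
    - [0,0,0]
    - [0,0,0]
  jaw: [1,1,1,1,1,1,1]

```text
t: 7.63
tool_pos: [498.2, 175.3, 64.7]
tool_rot: [[-0.98, -0.198, 0.0], [-0.198, 0.98, 0.0], [-0.0, 0.0, -1.0]]
ft_force: [-0.3, 0.9, -1.3]
opening: 0.23
gripper_force: 30.0
```

```bash
cat > bed.py <<'E'
from h import *
def go(zlo,zhi):
    for k in range(2):
        s=readout.read_state(); print(s['t'],s['tool_pos'].round(1),s['ft_force'].round(1))
        im,d=snapshot('wrist'); C=cloud('wrist',d); zz=C[...,2]
        near=np.hypot(C[...,0]-500,C[...,1]-176)<60
        P=C[near&(zz>zlo)&(zz<zhi)]; c=cv2.minEnclosingCircle(P[:,:2].astype(np.float32)); print('disc',np.median(P[:,2]),c)
        th=np.deg2rad(11.57); R=np.array([[np.cos(th),np.sin(th)],[-np.sin(th),np.cos(th)]])
        Q=(C[...,:2]-[500,176.4])@R.T
        hsv=cv2.cvtColor(im,cv2.COLOR_RGB2HSV); wood=(zz>17.5)&(zz<24)&(hsv[...,1]>60)&(abs(Q[...,0])<75)&(abs(Q[...,1])<75)
        P=Q[wood]; i=abs(P[:,0]+55)<8; y0,y1=P[i,1].min(),P[i,1].max(); j=abs(P[:,1])<40; x0=P[j,0].min()
        print('bed',y0,y1,x0); b=np.array([x0+65,(y0+y1)/2]); p=R@(np.array(c[0])-[500,176.4]); dd=b-p
        print('press-frame correction',dd,'tool x,y:',-dd[0],dd[1])
    cv2.imwrite('pics/bed.png',im[...,::-1])
E
python3 -c "
from bed import *; go(28,42)"
```

```text
7.6333 [498.2 175.3  64.7] [-0.3  0.9 -1.3]
disc 34.82831199422739 ((499.1496276855469, 175.630859375), 44.83029556274414)
bed -65.77835600376069 64.58969630021737 -65.63055960883561
press-frame correction [ 0.35679616 -0.01137277] tool x,y: -0.35679616103595846 -0.011372771091544664
7.6833 [498.2 175.3  64.7] [ 0.4  0.4 -1.8]
disc 34.85619199472272 ((499.36492919921875, 175.48553466796875), 45.09757995605469)
bed -66.02920794271051 64.73237051996945 -65.7282349087507
press-frame correction [0.07734124 0.12009208] tool x,y: -0.07734123649727376 0.12009208211216205
```

>>> step_arm:
  slide:
    - [0,0,4]
    - [0,0,4]
    - [0,0,3]
    - [0,0,2]
    - [0,0,1]
    - [0,0,0]
    - [0,0,0]
  angular:
    - [0,0,0]
    - [0,0,0]
    - [0,0,0]
    - [0,0,0]
    - [0,0,0]
    - [0,0,0]
    - [0,0,0]
  jaw: [1,1,1,1,1,1,1]

```text
t: 8.32
tool_pos: [497.8, 175.0, 50.7]
tool_rot: [[-0.98, -0.198, -0.001], [-0.198, 0.98, -0.0], [0.001, -0.0, -1.0]]
ft_force: [-0.6, -0.7, 0.5]
opening: 0.228
gripper_force: 30.0
```

```bash
python3 -c "
from bed import *; go(14,29)"
```

```text
8.3167 [497.8 175.   50.7] [-0.6 -0.7  0.5]
disc 20.753527032332936 ((499.99639892578125, 175.99595642089844), 59.997169494628906)
bed -66.00670056356141 64.61664909426067 -65.75165356672808
press-frame correction [-0.66708867 -0.29991441] tool x,y: 0.6670886688181694 -0.29991440908475303
8.3667 [497.8 175.1  50.7] [-0.5 -0.8  0.4]
disc 20.752766979494623 ((499.9996032714844, 176.00184631347656), 59.99757385253906)
bed -66.00800129818329 64.74965742929331 -65.71822451180722
press-frame correction [-0.63798015 -0.23918814] tool x,y: 0.6379801548171363 -0.23918814163178737
```

>>> step_arm:
  slide:
    - [0,0,0]
    - [0,0,0]
    - [0,0,0]
    - [0,0,-5]
    - [0,0,-25]
    - [0,0,-35]
    - [0,0,-35]
    - [0,0,-35]
    - [7.5,-28.5,0]
    - [7.5,-28.5,0]
    - [7.5,-28.5,0]
    - [7.5,-28.5,0]
    - [0,0,0]
    - [0,0,0]
    - [0,0,0]
  angular:
    - [0,0,0]
    - [0,0,0]
    - [0,0,0]
    - [0,0,0]
    - [0,0,0]
    - [0,0,0]
    - [0,0,0]
    - [0,0,0]
    - [0,0,0]
    - [0,0,0]
    - [0,0,0]
    - [0,0,0]
    - [0,0,0]
    - [0,0,0]
    - [0,0,0]
  jaw: [0.5,0.5,0.5,0.5,0.5,0.5,0.5,0.5,0.5,0.5,0.5,0.5,0.5,0.5,0.5]

```text
t: 9.67
tool_pos: [491.4, 58.3, 186.0]
tool_rot: [[-0.98, -0.198, 0.001], [-0.198, 0.98, 0.001], [-0.001, 0.001, -1.0]]
ft_force: [0.5, 0.8, 1.0]
opening: 0.502
gripper_force: 0.0
```

Run:
```python
from h import *
s=readout.read_state(); print(s['t'],s['tool_pos'].round(1),s['tool_rot'].round(3).tolist(),s['opening'])
im,d=snapshot('wrist'); cv2.imwrite('pics/w5.png',cv2.resize(im[...,::-1],(800,600),interpolation=cv2.INTER_CUBIC)); np.savez('w5.npz',im=im,d=d)
p,R,t=cam('wrist'); np.savez('w5cam.npz',R=R,t=t)
C=cloud('wrist',d); zz=C[...,2]
k=(np.hypot(C[...,0]-500,C[...,1]-176)<60)
K=C[k&(zz>52)&(zz<66)]; print('knob',len(K),np.median(K[:,2]) if len(K) else 0,K.mean(0) if len(K) else 0, cv2.minEnclosingCircle(K[:,:2].astype(np.float32)) if len(K) else 0)
l=(zz>78)&(zz<87)&(C[...,0]>490)&(C[...,0]<610)&(abs(C[...,1]-63)<40)
P=C[l]; print('lever z',np.median(P[:,2]),len(P)); r=cv2.minAreaRect(P[:,:2].astype(np.float32)); print(r)
```

```text
9.6667 [491.4  58.3 186. ] [[-0.98, -0.198, 0.001], [-0.198, 0.98, 0.001], [-0.001, 0.001, -1.0]] 0.5023970474958692
knob 447 58.099553472872934 [497.30239825 174.07512764  57.39381594] ((498.163330078125, 175.34857177734375), 10.528962135314941)
lever z 82.5865551481173 1492
((541.8738403320312, 63.2702522277832), (72.6440658569336, 15.98086929321289), 0.5619811415672302)
```

View pics/w5.png

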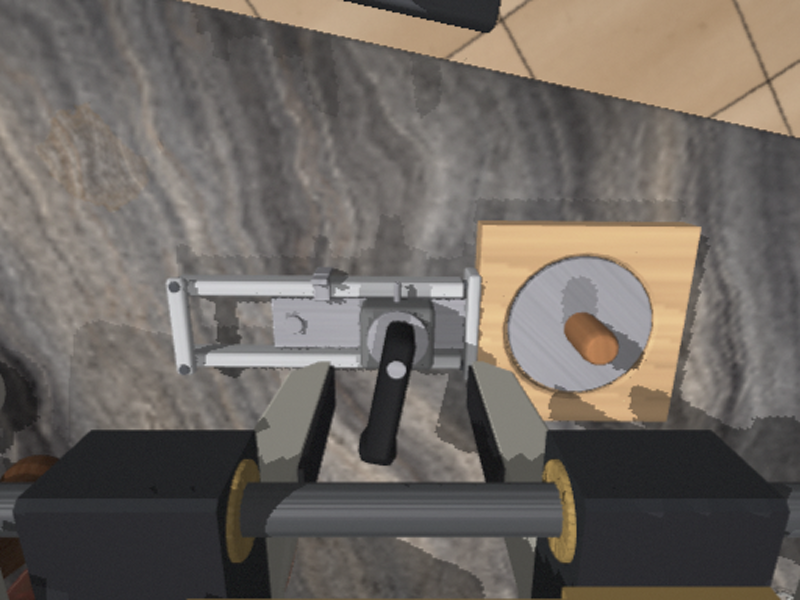

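The view shows the round plate seated concentrically in the well at (580,323). The clip is at (322,285), the pointer at (397,292), and the lever near end at (400,325) with its handle running to (378,450). Now I measure the pointer and the clip in the press frame.

Run:
```python
from h import *
z=np.load('w5.npz'); im,d=z['im'],z['d']; C=cloud('wrist',d); zz=C[...,2]
th=np.deg2rad(11.57); R=np.array([[np.cos(th),np.sin(th)],[-np.sin(th),np.cos(th)]])
Q=(C[...,:2]-[500,175.6])@R.T
def prof(m,n): 
    P=Q[m]; print(n,len(P),'x',np.percentile(P[:,0],[2,98]).round(1),'y',np.percentile(P[:,1],[0,3,50,97,100]).round(1),'z',np.median(zz[m]).round(1))
rail=(abs(Q[...,0]+24)<7)&(Q[...,1]<-70)&(Q[...,1]>-235)
prof(rail&(zz<24)&(zz>16),'rail')
prof(rail&(zz>27.5)&(Q[...,1]<-135),'clip')
prof(rail&(zz>25)&(Q[...,1]>-135),'pointer')
prof((zz>40)&(zz<47)&(abs(Q[...,0])<30)&(abs(Q[...,1]+115)<40),'block')
prof((zz>80)&(zz<86)&(abs(Q[...,1]+115)<60)&(Q[...,0]>-30)&(Q[...,0]<90),'handle')
D=(np.hypot(Q[...,0],Q[...,1])<44)&(zz<26); print('disc z',np.percentile(zz[D],[5,50,95]))
```

```text
rail 1619 x [-30.8 -20.9] y [-234.9 -230.4 -151.3  -75.1  -70.6] z 19.5
clip 646 x [-30.9 -21.6] y [-191.4 -190.9 -137.2 -135.6 -135.1] z 233.9
pointer 1208 x [-30.7 -17.2] y [-134.8 -131.6  -94.9  -87.7  -70. ] z 71.6
block 685 x [-21.2  16.6] y [-136.2 -135.6 -117.2  -93.4  -92.5] z 43.2
handle 1343 x [-15.2  51.4] y [-131.4 -128.7 -118.4 -107.9 -105.4] z 82.7
disc z [19.55495034 20.75383487 21.89871764]
```

Run:
```python
from h import *
z=np.load('w5.npz'); im,d=z['im'],z['d']; C=cloud('wrist',d); zz=C[...,2]
th=np.deg2rad(11.57); R=np.array([[np.cos(th),np.sin(th)],[-np.sin(th),np.cos(th)]])
Q=(C[...,:2]-[500,175.6])@R.T
def prof(m,n): 
    P=Q[m]; print(n,len(P),'x',np.percentile(P[:,0],[2,98]).round(1),'y',np.percentile(P[:,1],[0,3,50,97,100]).round(1),'z',np.median(zz[m]).round(1))
r=(abs(Q[...,0]+25)<10)&(Q[...,1]<-80)&(Q[...,1]>-235)
prof(r&(zz>27)&(zz<34)&(Q[...,1]<-140),'clip top')
prof((abs(Q[...,0]+26)<5)&(zz>24.5)&(zz<31)&(abs(Q[...,1]+115)<15),'pointer')
for n,(u,v),h in (('clip',(206,182),31.7),('ptr',(254.2,186.5),28.7)):
    print(n,((ray('wrist',[[u,v]],h)[0][:2]-[500,175.6])@R.T).round(1))
```

```text
clip top 36 x [-34.9 -32.1] y [-165.6 -165.4 -159.7 -155.5 -155.5] z 31.6
pointer 88 x [-30.5 -21. ] y [-129.7 -128.7 -114.5 -101.3 -100.2] z 28.9
clip [ -31.9 -158.9]
ptr [ -26.7 -114.3]
```

Run:
```python
from h import *
z=np.load('top0.npz'); C=cloud('top',z['d']); m=(C[...,2]>100)&(C[...,2]<170)&(abs(C[...,1]+40)<90)&(C[...,0]<800)
P=C[m]; r=cv2.minAreaRect(P[:,:2].astype(np.float32)); print(P.min(0),P.max(0),cv2.boxPoints(r).round())
z=np.load('w5.npz'); d=z['d']; C=cloud('wrist',d)
th=np.deg2rad(11.57); R=np.array([[np.cos(th),np.sin(th)],[-np.sin(th),np.cos(th)]])
Q=(C[...,:2]-[500,175.6])@R.T
for v in (176,180,184,188):
    print(v,[(u,*Q[v,u].round(0),C[v,u,2].round(0)) for u in range(197,216)])
```

```text
[  48.97102123 -118.81923793  100.0423679 ] [767.38473166  34.04685002 157.09320511] [[  44.  -94.]
 [ 765. -121.]
 [ 770.   23.]
 [  50.   50.]]
176 [(197, np.float64(-30.0), np.float64(-172.0), np.float64(3.0)), (198, np.float64(-31.0), np.float64(-171.0), np.float64(5.0)), (199, np.float64(-31.0), np.float64(-170.0), np.float64(5.0)), (200, np.float64(-31.0), np.float64(-169.0), np.float64(4.0)), (201, np.float64(-36.0), np.float64(-164.0), np.float64(25.0)), (202, np.float64(-35.0), np.float64(-164.0), np.float64(23.0)), (203, np.float64(-35.0), np.float64(-163.0), np.float64(23.0)), (204, np.float64(-36.0), np.float64(-162.0), np.float64(24.0)), (205, np.float64(-36.0), np.float64(-161.0), np.float64(24.0)), (206, np.float64(-36.0), np.float64(-160.0), np.float64(23.0)), (207, np.float64(-35.0), np.float64(-159.0), np.float64(23.0)), (208, np.float64(-36.0), np.float64(-158.0), np.float64(25.0)), (209, np.float64(-35.0), np.float64(-157.0), np.float64(23.0)), (210, np.float64(-35.0), np.float64(-156.0), np.float64(23.0)), (211, np.float64(-35.0), np.float64(-156.0), np.float64(2
[... 3221 characters left out ...]
5, np.float64(-24.0), np.float64(-161.0), np.float64(24.0)), (206, np.float64(-24.0), np.float64(-160.0), np.float64(24.0)), (207, np.float64(-24.0), np.float64(-159.0), np.float64(23.0)), (208, np.float64(-24.0), np.float64(-159.0), np.float64(23.0)), (209, np.float64(-24.0), np.float64(-158.0), np.float64(23.0)), (210, np.float64(-24.0), np.float64(-157.0), np.float64(24.0)), (211, np.float64(-24.0), np.float64(-156.0), np.float64(23.0)), (212, np.float64(-23.0), np.float64(-155.0), np.float64(21.0)), (213, np.float64(-23.0), np.float64(-154.0), np.float64(20.0)), (214, np.float64(-23.0), np.float64(-153.0), np.float64(19.0)), (215, np.float64(-23.0), np.float64(-152.0), np.float64(20.0))]
```

>>> step_arm:
  slide:
    - [-7.7,-0.3,0]
    - [-7.7,-0.3,0]
    - [-7.7,-0.3,10]
    - [-7.7,-0.2,20]
    - [0,0,20]
    - [0,0,20]
    - [0,0,0]
    - [0,0,0]
    - [0,0,0]
  angular:
    - [0,0,0]
    - [0,0,0]
    - [0,0,0]
    - [0,0,0]
    - [0,0,0.09]
    - [0,0,0.09]
    - [0,0,0]
    - [0,0,0]
    - [0,0,0]
  jaw: [0.5,0.5,0.5,0.5,0.5,0.5,0.5,0.5,0.5]

```text
t: 10.47
tool_pos: [522.4, 62.9, 115.9]
tool_rot: [[-1.0, -0.022, 0.001], [-0.022, 1.0, 0.0], [-0.001, 0.0, -1.0]]
ft_force: [0.8, -0.5, 0.9]
opening: 0.497
gripper_force: 0.0
```

>>> step_arm:
  slide:
    - [0,0,15]
    - [0,0,15]
    - [0,0,9]
    - [0,0,0]
    - [0,0,0]
    - [0,0,0]
    - [0,0,0]
    - [0,0,0]
    - [0,0,0]
    - [0,0,0]
    - [0,0,0]
  angular:
    - [0,0,0]
    - [0,0,0]
    - [0,0,0]
    - [0,0,0]
    - [0,0,0]
    - [0,0,0]
    - [0,0,0]
    - [0,0,0]
    - [0,0,0]
    - [0,0,0]
    - [0,0,0]
  jaw: [0.5,0.5,0.5,0.5,0.5,1,1,1,1,1,1]
  grip_force: 30

```text
t: 11.38
tool_pos: [521.8, 62.0, 77.0]
tool_rot: [[-1.0, -0.019, 0.0], [-0.019, 1.0, -0.001], [-0.0, -0.001, -1.0]]
ft_force: [0.2, -0.8, 1.2]
opening: 0.171
gripper_force: 30.0
```

Run:
```python
from h import *
s=readout.read_state(); print(s['t'],s['tool_pos'].round(1),s['tool_rot'].round(3).tolist(),s['opening'],s['ft_force'],s['ft_torque'])
z=np.load('top0.npz'); C=cloud('top',z['d']); m=(C[...,2]>100)&(C[...,2]<170)&(abs(C[...,1]+40)<90)&(C[...,0]<800)&(C[...,0]>560)
P=C[m]; r=cv2.minAreaRect(P[:,:2].astype(np.float32)); print(P.min(0),cv2.boxPoints(r).round())
im,d=snapshot('wrist'); cv2.imwrite('pics/w6.png',cv2.resize(im[...,::-1],(800,600),interpolation=cv2.INTER_CUBIC))
```

```text
11.3833 [521.8  62.   77. ] [[-1.0, -0.019, 0.0], [-0.019, 1.0, -0.001], [-0.0, -0.001, -1.0]] 0.17111018135166609 [ 0.16185255 -0.80542453  1.19438262] [-0.18465113  0.0182197   0.03167651]
[ 654.00983627 -118.81923793  100.0423679 ] [[ 651. -117.]
 [ 765. -121.]
 [ 770.   23.]
 [ 657.   27.]]
```

View pics/w6.png

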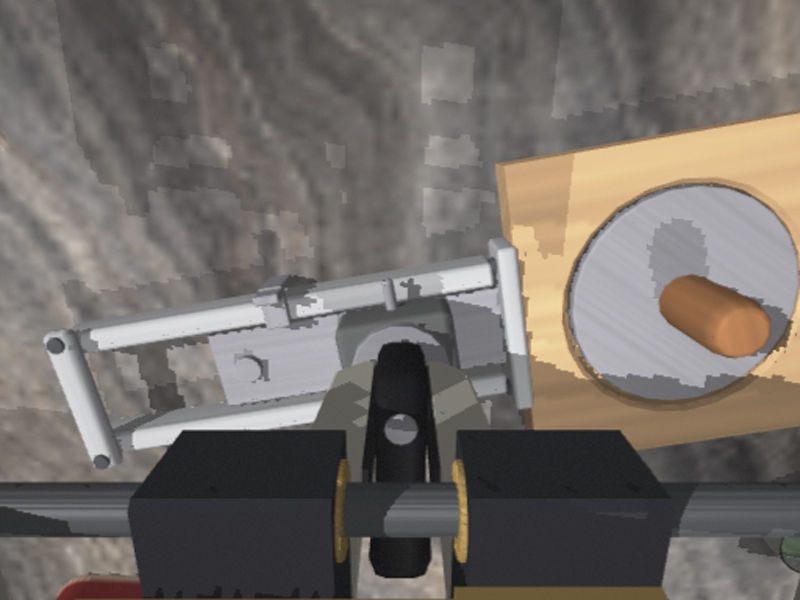

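The fingers straddle the handle at (400,420) with an opening of 15.9 mm, and the pointer at (390,292) is still home with the clip at (275,302). Now I pull about 46 mm along the press's -y.

>>> step_arm:
  slide:
    - [-0.5,-3,0]
    - [-1.1,-6,0]
    - [-1.1,-6,0]
    - [-1.1,-6,0]
    - [-1.1,-6,0]
    - [-1.1,-6,0]
    - [-1.1,-6,0]
    - [-0.9,-4,0]
    - [-0.5,-2.4,0]
    - [0,0,0]
    - [0,0,0]
    - [0,0,0]
    - [0,0,0]
  angular:
    - [0,0,0]
    - [0,0,0]
    - [0,0,0]
    - [0,0,0]
    - [0,0,0]
    - [0,0,0]
    - [0,0,0]
    - [0,0,0]
    - [0,0,0]
    - [0,0,0]
    - [0,0,0]
    - [0,0,0]
    - [0,0,0]
  jaw: [1,1,1,1,1,1,1,1,1,1,1,1,1]

```text
t: 12.52
tool_pos: [530.6, 17.0, 76.9]
tool_rot: [[-1.0, -0.019, -0.001], [-0.019, 1.0, 0.0], [0.001, 0.0, -1.0]]
ft_force: [-2.0, 3.4, 6.0]
opening: 0.172
gripper_force: 30.0
```

Run:
```python
from h import *
s=readout.read_state(); print(s['t'],s['tool_pos'].round(1),s['tool_rot'].round(3).tolist(),s['opening'],s['ft_force'],s['ft_torque'])
im,d=snapshot('wrist'); np.savez('w7.npz',im=im,d=d)
cv2.imwrite('pics/w7.png',cv2.resize(im[100:300,150:400,::-1],None,fx=3,fy=3,interpolation=cv2.INTER_CUBIC))
```

```text
12.5167 [530.6  17.   76.9] [[-1.0, -0.019, -0.001], [-0.019, 1.0, 0.0], [0.001, 0.0, -1.0]] 0.17153481936629472 [-1.98880912  3.40068369  5.95901639] [0.66364976 0.42391845 0.00902304]
```

View pics/w7.png

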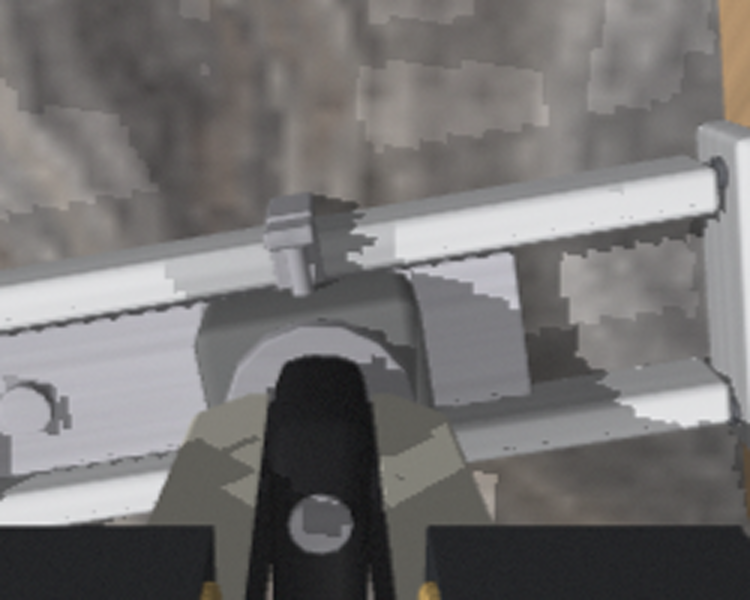

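The pointer rod at crop (302,270) stands right under the clip at crop (267–314, 200–250). Checking this with rays.

Run:
```python
from h import *
z=np.load('w7.npz'); d=z['d']; C=cloud('wrist',d); zz=C[...,2]
th=np.deg2rad(11.57); R=np.array([[np.cos(th),np.sin(th)],[-np.sin(th),np.cos(th)]])
f=lambda P:(P[...,:2]-[500,175.6])@R.T
Q=f(C)
m=(Q[...,0]<-30)&(Q[...,0]>-40)&(abs(Q[...,1]+160)<15)&(zz>29)&(zz<34); P=Q[m]; print('clip',len(P),np.percentile(P[:,1],[0,3,97,100]),zz[m].mean())
for n,u,v,h in (('ptr root',303,285,28.7),('ptr',300,265,28.7)):
    print(n,f(ray('wrist',[[150+u/3,100+v/3]],h)))
m=(Q[...,0]>-30)&(Q[...,0]<-21)&(abs(Q[...,1]+160)<20)&(zz>26)&(zz<31); print('ptr depth',Q[m][:,1].mean(),Q[m].mean(0),m.sum(), np.percentile(Q[m][:,1],[3,97]))
m=(zz>41)&(zz<46)&(abs(Q[...,0])<30)&(abs(Q[...,1]+160)<40); print('block y',np.percentile(Q[m][:,1],[0,2,98,100]))
```

```text
clip 146 [-166.32886537 -165.92041738 -156.92195696 -156.54122148] 31.2881442976031
ptr root [[ -22.93595291 -160.62984499]]
ptr [[ -27.14386744 -160.44414362]]
ptr depth -160.45647060095723 [ -23.10594502 -160.4564706 ] 208 [-177.82758801 -142.81088858]
block y [-182.60577092 -181.61934031 -139.92342533 -139.16938676]
```

>>> step_arm:
  slide:
    - [0,-0.6,0]
    - [0,0,0]
    - [0,0,0]
    - [0,0,0]
    - [0,0,0]
    - [0,0,0]
    - [0,0,0]
    - [0,0,0]
    - [0,0,0]
    - [0,0,0]
    - [0,0,0]
    - [0,0,0]
    - [0,0,0]
    - [0,0,0]
    - [0,0,0]
    - [0,0,0]
  angular:
    - [0,0,0]
    - [0,0,0]
    - [0,0,0]
    - [0,0,0.04]
    - [0,0,0.07]
    - [0,0,0.07]
    - [0,0,0.07]
    - [0,0,0.07]
    - [0,0,0.07]
    - [0,0,0.07]
    - [0,0,0.04]
    - [0,0,0]
    - [0,0,0]
    - [0,0,0]
    - [0,0,0]
    - [0,0,0]
  jaw: [1,1,1,1,1,1,1,1,1,1,1,1,1,1,1,1]

```text
t: 13.9
tool_pos: [530.5, 16.6, 76.9]
tool_rot: [[-0.886, 0.463, -0.001], [0.463, 0.886, 0.001], [0.002, 0.0, -1.0]]
ft_force: [-2.6, 3.0, 5.6]
opening: 0.171
gripper_force: 30.0
```

```bash
cat > chk.py <<'E'
from h import *
s=readout.read_state(); print(s['t'],s['tool_pos'].round(1),s['tool_rot'].round(3).tolist(),s['opening'],s['gripper_force'],s['ft_force'].round(1),s['ft_torque'].round(2))
y=np.arctan2(s['tool_rot'][1,0],s['tool_rot'][0,0]); print('lever if no slip',(np.pi+np.deg2rad(11.57)-y)%(2*np.pi), 'q7',s['q'][6])
th=np.deg2rad(11.57); R=np.array([[np.cos(th),np.sin(th)],[-np.sin(th),np.cos(th)]])
print('tcp press',R@(s['tool_pos'][:2]-[500,175.6]))
for n in ('wrist','side','top'):
    im,d=snapshot(n); C=cloud(n,d); zz=C[...,2]; Q=(C[...,:2]-[500,175.6])@R.T; near=(abs(Q[...,0])<45)&(abs(Q[...,1]+160)<45)
    def pr(m,l):
        if m.sum()>5: print(n,l,m.sum(),'y',np.percentile(Q[m][:,1],[0,3,97,100]).round(1),'x',np.percentile(Q[m][:,0],[3,97]).round(1))
    pr(near&(Q[...,0]<-30)&(zz>29)&(zz<34),'clip'); pr(near&(abs(Q[...,0])<25)&(zz>41)&(zz<46),'block')
    cv2.imwrite(f'pics/c_{n}.png',im[...,::-1]); np.savez(f'c_{n}.npz',im=im,d=d)
E
python3 chk.py
```

```text
13.9 [530.5  16.6  76.9] [[-0.886, 0.463, -0.001], [0.463, 0.886, 0.001], [0.002, 0.0, -1.0]] 0.1706216000917924 29.963803589344025 [-2.6  3.   5.6] [ 0.67  0.46 -0.07]
lever if no slip 0.6831551459943137 q7 1.254003878735268
tcp press [  -2.05406778 -161.87426722]
wrist clip 130 y [-166.3 -165.5 -156.6 -156.1] x [-35.6 -30.6]
wrist block 957 y [-182.2 -179.2 -139.6 -138.9] x [-21.2  13.1]
side block 43 y [-183.6 -183.2 -147.4 -138.9] x [-21.2  15. ]
```

The lever follows, the leg stays on the mark and the clip is unmoved. I continue the turn to the stop.

>>> step_arm:
  slide:
    - [0,0,0]
    - [0,0,0]
    - [0,0,0]
    - [0,0,0]
    - [0,0,0]
    - [0,0,0]
    - [0,0,0]
    - [0,0,0]
    - [0,0,0]
    - [0,0,0]
    - [0,0,0]
    - [0,0,0]
    - [0,0,0]
    - [0,0,0]
    - [0,0,0]
    - [0,0,0]
  angular:
    - [0,0,0.04]
    - [0,0,0.07]
    - [0,0,0.07]
    - [0,0,0.07]
    - [0,0,0.07]
    - [0,0,0.07]
    - [0,0,0.07]
    - [0,0,0.07]
    - [0,0,0.07]
    - [0,0,0.07]
    - [0,0,0.06]
    - [0,0,0]
    - [0,0,0]
    - [0,0,0]
    - [0,0,0]
    - [0,0,0]
  jaw: [1,1,1,1,1,1,1,1,1,1,1,1,1,1,1,1]

```text
t: 15.38
tool_pos: [529.9, 16.5, 76.9]
tool_rot: [[-0.353, 0.936, -0.003], [0.936, 0.353, 0.001], [0.002, -0.002, -1.0]]
ft_force: [-2.4, 3.8, 6.9]
opening: 0.173
gripper_force: 30.0
```

```bash
python3 chk.py
python3 - <<'E'
import cv2
im=cv2.imread('pics/c_wrist.png'); cv2.imwrite('pics/w8.png',cv2.resize(im,(800,600),interpolation=cv2.INTER_CUBIC))
E
```

```text
15.3833 [529.9  16.5  76.9] [[-0.353, 0.936, -0.003], [0.936, 0.353, 0.001], [0.002, -0.002, -1.0]] 0.17348698519387523 29.993419647216797 [-2.4  3.8  6.9] [0.58 0.59 0.08]
lever if no slip 1.4119183070619026 q7 0.7488983274221379
tcp press [  -2.65699856 -161.89223855]
wrist clip 120 y [-166.  -165.7 -156.6 -156.4] x [-35.3 -30.4]
wrist block 914 y [-162.8 -155.5 -139.1 -138.3] x [-20.4  17.1]
side block 28 y [-181.9 -181.2 -143.  -141.9] x [-21.6  -0.4]
```

View pics/w8.png

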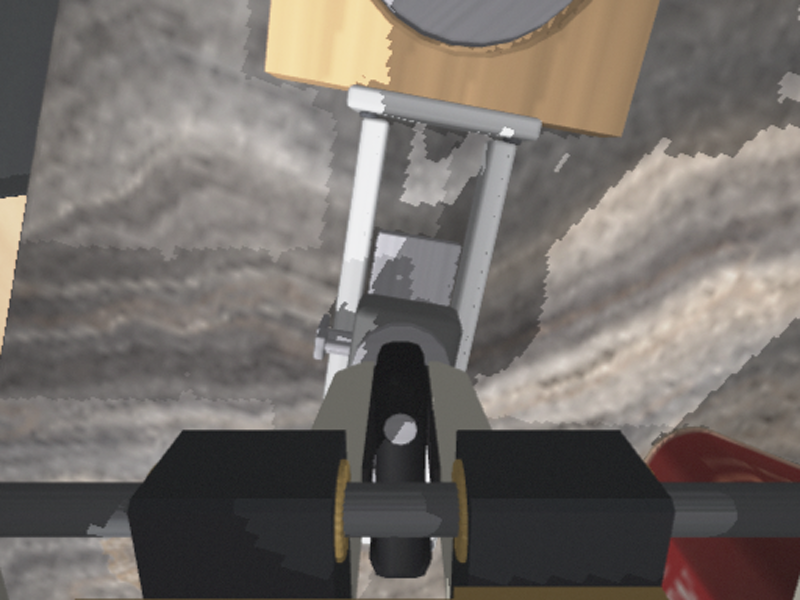

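The handle stays square between the fingers at about 1.40 rad. The clip is unmoved and the pointer is within about 1 mm of it, so I hand in.

```bash
python3 -c "
from bench import job; print(job.close_job())"
```

```text
the job is handed in; nothing more can be done
None
```

The job is handed in, though it returned no verdict. By my last measurements the round plate is flat in the well, the pointer is about 1 mm from the mark, and the lever is closed at about 1.4 rad and still gripped with 30 N.

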